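# Take the pressed cocoa cake out of the clamshell press

## Robot

A 7-joint arm with a two-finger parallel gripper is mounted at the origin on the work surface. World frame = base frame: x ahead of the robot, y to its left, z up, the work surface at z = 0. Lengths are in m, angles in rad, forces in N, time in s.
With the tool pointing down it reaches from about 0.425 to 0.8 m from the base axis. Payload 8.3 kg.
Tool frame: the origin (TCP) lies midway between the tips of the shut fingers; the grasp point (between the pads) lies behind it (ctrl.grip_point_offset is the z of the grasp point in the tool frame, in m); z points along the fingers, y is the direction in which the jaws open and shut (so a half turn about z gives the same grasp; the last joint's range is limited). The gripper opens to 85 mm and grips with 20 to 120 N. Pads are 22 mm wide; open, the fingers measure 114 mm over their backs; the gripper's body (76 mm by 85 mm) begins 54 mm behind the grasp point. The pads swing forward as they close: fully open they stand 13 mm farther back than shut.
Start: joints at [-1.186, 0.383, 0.016, 1.37, -0.006, 1.388, -0.046], TCP at [0.271, 0.563, 0.231] pointing down, gripper open.
Joint ranges: [-2.95, 2.95], [-0.25, 2.06], [-1.52, 1.56], [0.18, 2.33], [-1.44, 4.58], [0.02, 2.06], [-3.01, 3.01]. Speed limits (rad/s): [2.39, 2.39, 3.01, 3.01, 3.14, 3.14, 3.14].

## Interface

Orientations are given as a rotation vector (axis times angle).
In Python, from station import observe, snapshot, ctrl gives the robot as it stands.
- The arm moves only by the tool carry_out, never from a script. Its argument "deltas" is a list of rows, each a list of 4 numbers: the shift along the tool's x, y, z in units of 50 mm (1.0 is 50 mm), then the turn about the tool's z in units of 5 degrees (1.0 is 5 degrees). A call has exactly 8 rows; each row shifts and turns the pose as measured when the row begins, along the tool's axes as they then stand; what a row does not reach is not made up. A row lasts 1/10 s, in which the tool goes at most 50 mm and 8.59 degrees, less where a joint would pass 70% of its speed; a pose out of reach is approached as far as the arm can. A call is refused whole if a number of a shift passes 1 or a number of a turn 1, either way. A call with a gripper value outside its range is refused whole. "claw" is the finger opening in mm, from 0 to 85.4, set as the call begins (left out, the last holds). The fingers move at their own pace and stop on an object; "squeeze" is the grip in N (left out, the last holds). Time passes only in rows, so rows that do not move let the fingers close, or fill a call up. It gives the time, the measured TCP pose, the force and the opening at its end, in the units of the state.
- observe(): the state, without advancing time (a new reading comes with each control period).
- snapshot(name): name is "side" or "top" or "wrist"; returns a dict with "image" (384x512x3 uint8, red, green, blue), "mtx" (3x3 intrinsics, pixels), "rvec" (rotation vector, rad) and "tvec" (3), from world to camera coordinates, as OpenCV has them; the wrist camera has in their place "mount" (4x4, takes a point from camera to tool coordinates, whose origin is the TCP and whose axes are the flange's). Camera axes: x right, y down, z forward; pixel columns grow to the right and rows downward; lengths in m; the calibration is good to about 2 mm. A picture is of the moment at which its call begins: read the wrist's pose just before it. There is no depth.
- ctrl.job_done(): hands the job in, once; it reports no verdict.
The state is a dict: "t": time; "joints": joint angles; "joint_vel": joint speeds; "effort": joint torques, N m; "tcp_pos": TCP position; "orientation": TCP orientation; "force": force on the tool from outside, world axes, zero at the start; "torque": the same for the moment, N m; "grip_width": finger opening in m.
Only numpy, scipy, OpenCV 4.12 (cv2) and the standard library are available. Lean on these libraries where they do the work, as an engineer would, in place of code of your own. Each camera call takes 0.05 s, during which the arm holds its last target. There are 200 camera calls.

## Task

Swing the teal lid of the cake press open past vertical so that it stays open by itself, lift the round cocoa cake out of the press, and set it down gently, upright, in the middle of the empty plate. The other two plates already have a cake; leave the press open.

Things in the scene. Friction and masses are not known exactly. Their poses are not given: they have to be found in the camera images.
- press_lid (a joint): Angle (rad) of the press's teal lid: 0 shut, 1.57 upright, 1.95 open against its stop. Free hinge: let go below 1.1 it falls shut, above 1.4 it falls open and stays; lifting takes about 1.5 N. The press is an aluminium block, 130 mm across the hinge, 140 mm along it, 30 mm high, fixed; the hollow lid adds 40 mm. Handle side roughly to the robot's right, hinge to its left.
- lid_handle (a point): Middle of the lid's black bar handle, 12 mm thick, 88 mm free between its posts; turns with the lid. Lid shut: 102 mm above the table, 32 mm above the lid's top and 10 mm outside its free edge; z up, y along the bar (parallel to the hinge), x level towards the hinge. The hinge axis passes through [0.140, 0, -0.072] m in this frame. Opening carries the bar up and over to the hinge's far side.
- cake: Rigid round cocoa cake, dark brown, 52 mm diameter, 34 mm high, 50 to 100 g, under the press lid. Origin: centre of its underside, z up. It stands loose in a pocket 57 mm wide, 6 mm deep, in the middle of the press block: underside 24 mm, top 58 mm above the table; 28 mm of it stand above the block, to be gripped from above once the lid is open.
- empty_plate: The empty one of three identical flat round white plates with a blue line, 110 mm diameter, 10 mm thick, flat on top, fixed to the table. Origin: centre of its underside, z up; its top is 10 mm above the table. The other two plates each carry a cake like the one in the press.
Not all that is in view belongs to the job. What is shaped like the empty_plate but brown or purple is not meant.

How it is judged:
By the outcome, as a careful person would: the job done as asked, in the order asked, and still so for the second after the job is handed in, with the robot touching nothing.
It also fails if it takes over 58 s, if anything falls off the work surface, if the arm or the gripper's body presses on something with over 40 N, if the wrist force passes 120 N, or if a joint passes its speed limit or range.

## Working session

There is one attempt and no reset: what is moved stays moved. The work goes in short steps, Python scripts to look and compute and a tool call to move; the robot and the scene stay as the last step left them, time stands still between calls to the robot, and variables do not carry over. Pictures are saved under pics/ and viewed, about 8 in all and at most 12, crops included, and the job is handed in when it is done.

Besides the shell and the picture viewer there is one more tool, called after "Request:" by a JSON object that holds its "fn" and its "kwargs", one argument or row to a line. carry_out: Moves the arm, as the interface text tells. Its arguments: {"type":"object","properties":{"deltas":{"type":"array","items":{"type":"array","items":{"type":"number"}}},"claw":{"type":"number"},"squeeze":{"type":"number"}},"required":["deltas"]}

```bash
ls; mkdir -p pics; python3 - <<'E'
from station import observe, snapshot, ctrl
import cv2,pickle
s=observe();print(s['t'],s['tcp_pos'],s['orientation'],s['grip_width'],ctrl.grip_point_offset)
for n in('top','side'):
    d=snapshot(n);pickle.dump(d,open(f'{n}.pkl','wb'));cv2.imwrite(f'pics/{n}.png',cv2.resize(d['image'][:,:,::-1],(800,600),interpolation=cv2.INTER_CUBIC))
    print(d['mtx'],d['rvec'],d['tvec'])
E
```

```text
pics
0.0 [0.2703821  0.56291823 0.23024629] [-0.69739343 -3.06281059  0.00309622] 0.08535679333842681 -0.0187
[[445.82524066   0.         254.16361229]
 [  0.         445.82524066 195.21360082]
 [  0.           0.           1.        ]] [ 2.13578059 -2.1993403   0.15071283] [-0.04743119  0.42522839  1.07961097]
[[469.1479934    0.         263.53280413]
 [  0.         469.1479934  186.272715  ]
 [  0.           0.           1.        ]] [ 2.16579028 -0.26127395  0.11169383] [-0.39900211  0.10397269  1.28762937]
```

View pics/top.png

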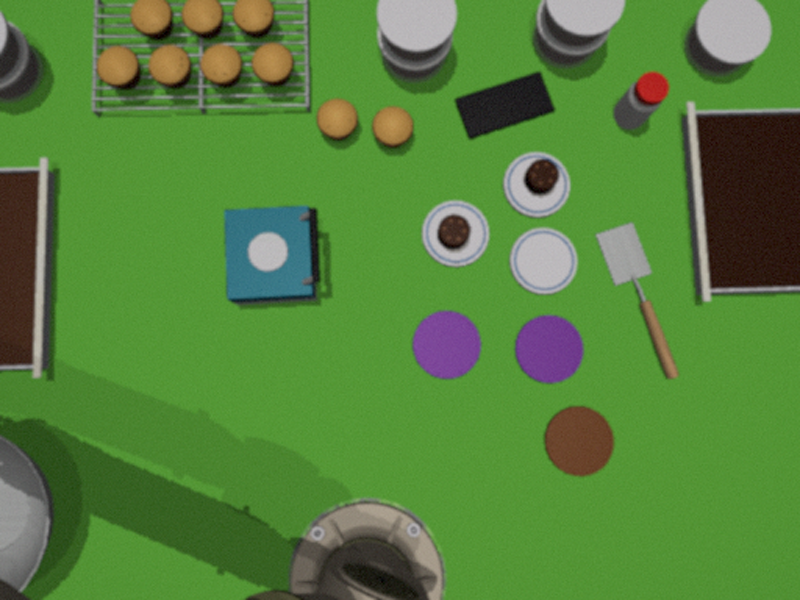

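View pics/side.png

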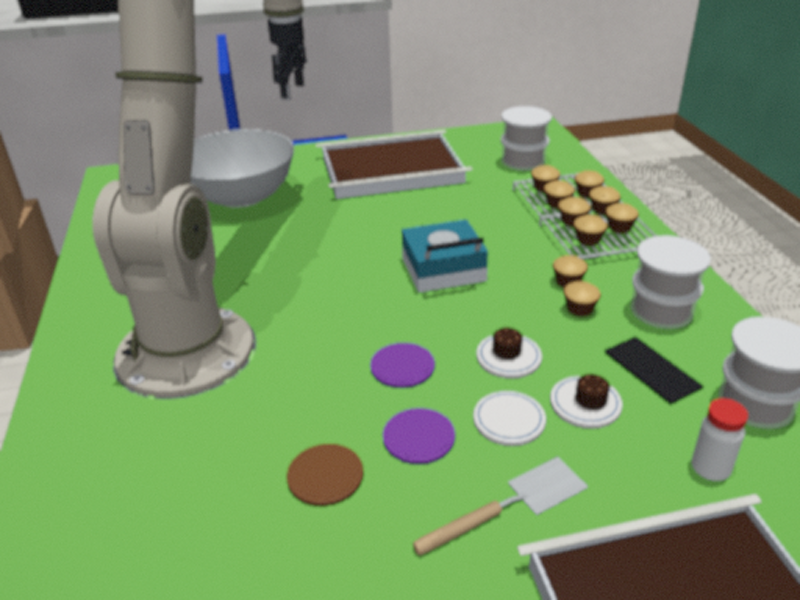

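Top view: the press lid corners are at (225,210), (310,207), (315,297) and (229,300). The bar runs along x≈316, and its handle side faces right (−y). The empty plate is at (544,261). The side view agrees.

```bash
cat > h.py <<'E'
import numpy as np,cv2,pickle
from scipy.spatial.transform import Rotation as R
def ray(d,uv,z,s=1.5625,off=(0,0),T=None):
    "picture pixel (enlarged by s, crop offset off) -> world point at height z"
    p=(np.array(uv,float)+.5)/s-.5+np.array(off)
    K=d['mtx']; v=np.linalg.inv(K)@[p[0],p[1],1]
    if T is None: r=R.from_rotvec(d['rvec']).as_matrix(); c=-r.T@d['tvec']; v=r.T@v
    else: c=T[:3,3]; v=T[:3,:3]@v
    return c+v*(z-c[2])/v[2]
E
python3 - <<'E'
from h import *
t=pickle.load(open('top.pkl','rb'));s=pickle.load(open('side.pkl','rb'))
for n,uv,z in [('c1',(225,210),.07),('c2',(310,207),.07),('c3',(315,297),.07),('c4',(229,300),.07),('knob',(268,252),.07),('h1',(313,210),.102),('h2',(317,283),.102),('plate',(544,261),.01),('purp',(549,349),.005)]:print(n,ray(t,uv,z).round(4))
for n,uv,z in [('plate',(510,416),.01),('h1',(428,251),.102),('h2',(482,240),.102),('lidcorner',(402,231),.07),('bl',(412,260),.07),('br',(486,252),.07)]:print('side',n,ray(s,uv,z).round(4))
import cv2
im=t['image'][:,:,::-1][115:210,130:225];cv2.imwrite('pics/press.png',cv2.resize(im,None,fx=6,fy=6,interpolation=cv2.INTER_CUBIC))
E
```

```text
c1 [0.5739 0.2025 0.07  ]
c2 [0.5753 0.0716 0.07  ]
c3 [0.4346 0.0661 0.07  ]
c4 [0.4337 0.1965 0.07  ]
knob [0.5063 0.1369 0.07  ]
h1 [0.5619 0.0638 0.102 ]
h2 [0.4511 0.0597 0.102 ]
plate [ 0.4915 -0.3011  0.01  ]
purp [ 0.3484 -0.3024  0.005 ]
side plate [ 0.4937 -0.3028  0.01  ]
side h1 [0.4542 0.052  0.102 ]
side h2 [0.5622 0.064  0.102 ]
side lidcorner [0.435  0.1898 0.07  ]
side bl [0.4296 0.0786 0.07  ]
side br [0.5734 0.0701 0.07  ]
```

View pics/press.png

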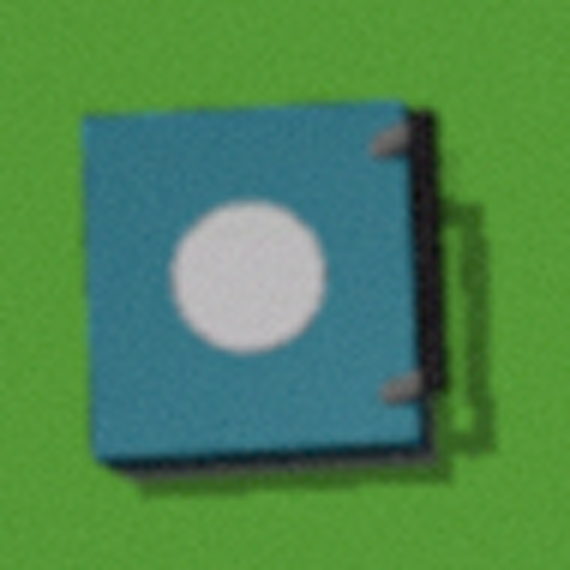

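Bar centre is at about (0.506, 0.0605), with the press yawed about 2°. The plan is to push the bar with closed fingers from the −y side, jaws along the bar, and follow the arc.

Request:
{"fn": "carry_out", "kwargs": {
  "deltas": [
    [-0.5,-0.4,0,0],
    [-0.7,-0.6,0,0],
    [-0.7,-0.6,0,0],
    [-0.7,-0.6,0,0],
    [-0.7,-0.6,0,0],
    [-0.7,-0.6,0,0],
    [-0.7,-0.6,0,0],
    [-0.7,-0.6,0,0]
  ],
  "claw": 0
}}

```text
t: 0.9
tcp_pos: [0.4132, 0.2328, 0.2254]
orientation: [-0.674, -3.061, 0.011]
force: [1.1, 0.4, 0.4]
grip_width: -0.0
```

Request:
{"fn": "carry_out", "kwargs": {
  "deltas": [
    [0,0,0,1],
    [0,0,0,1],
    [0,0,0,1],
    [0,0,0,1],
    [0,0,0,1],
    [0,0,0,1],
    [0,0,0,1],
    [0,0,0,1]
  ]
}}

```text
t: 1.7
tcp_pos: [0.4157, 0.2213, 0.2233]
orientation: [-1.738, -2.612, 0.022]
force: [0.2, -1.0, -0.2]
grip_width: -0.0002
```

```bash
cat > go.py <<'E'
import sys; from h import *; from station import observe
def go(x,y,z,yaw=None):
    "print remaining shift (50 mm units, tool axes) and turn (5 deg units) to a TCP target; yaw = world angle of tool y, deg"
    s=observe();M=R.from_rotvec(s['orientation']).as_matrix()
    a=np.degrees(np.arctan2(M[1,1],M[0,1]))
    print('t',round(s['t'],2),'tcp',np.round(s['tcp_pos'],4),'yaw',round(a,1),'tilt',round(np.degrees(np.arccos(-M[2,2])),2),'F',np.round(s['force'],1),'w',round(s['grip_width'],4))
    print('now axes',(M.T@(np.array([x,y,z])-s['tcp_pos'])/.05).round(2),'turn',None if yaw is None else round((a-yaw)/5,2))
    if yaw is not None:
        M2=R.from_euler('z',yaw-a,degrees=True).as_matrix()@M
        print('after turn',(M2.T@(np.array([x,y,z])-s['tcp_pos'])/.05).round(2))
if __name__=='__main__': go(*map(float,sys.argv[1:]))
E
python3 go.py .506 .013 .231 2.1
```

```text
t 1.7 tcp [0.4157 0.2213 0.2233] yaw 22.7 tilt 0.84 F [ 0.2 -1.  -0.2] w -0.0002
now axes [-4.54  0.05 -0.14] turn 4.13
after turn [-4.23  1.65 -0.16]
```

Request:
{"fn": "carry_out", "kwargs": {
  "deltas": [
    [-0.5,0.1,0,1],
    [-0.5,0.15,0,1],
    [-0.5,0.2,0,1],
    [-0.5,0.2,0,1],
    [-0.6,0.2,0,0.1],
    [-0.6,0.2,0,0],
    [-0.5,0.2,0,0],
    [-0.5,0.2,0,0]
  ]
}}

```text
t: 2.5
tcp_pos: [0.5158, 0.0216, 0.2209]
orientation: [-2.183, -2.252, 0.03]
force: [0.2, 1.2, 0.1]
grip_width: -0.0001
```

```bash
python3 go.py .508 .015 .090 2.1
```

```text
t 2.5 tcp [0.5158 0.0216 0.2209] yaw 1.8 tilt 1.15 F [0.2 1.2 0.1] w -0.0001
now axes [-0.1  -0.11  2.62] turn -0.06
after turn [-0.1  -0.11  2.62]
```

Request:
{"fn": "carry_out", "kwargs": {
  "deltas": [
    [-0.1,-0.1,0.3,0],
    [0,0,0.4,0],
    [0,0,0.4,0],
    [0,0,0.4,0],
    [0,0,0.4,0],
    [0,0,0.4,0],
    [0,0,0.3,0],
    [0,0,0,0]
  ]
}}

```text
t: 3.3
tcp_pos: [0.5077, 0.0078, 0.0848]
orientation: [-2.194, -2.241, 0.036]
force: [0.1, 0.2, -0.7]
grip_width: -0.0001
```

```bash
python3 go.py .508 .0435 .090 2.1; python3 - <<'E'
from station import snapshot
import cv2,pickle
d=snapshot('side');pickle.dump(d,open('side2.pkl','wb'))
cv2.imwrite('pics/side2.png',cv2.resize(d['image'][80:220,200:370,::-1],None,fx=4,fy=4,interpolation=cv2.INTER_CUBIC))
E
```

```text
t 3.3 tcp [0.5077 0.0078 0.0848] yaw 1.2 tilt 1.36 F [ 0.1  0.2 -0.7] w -0.0001
now axes [ 0.71  0.02 -0.11] turn -0.18
after turn [ 0.71  0.03 -0.11]
```

View pics/side2.png

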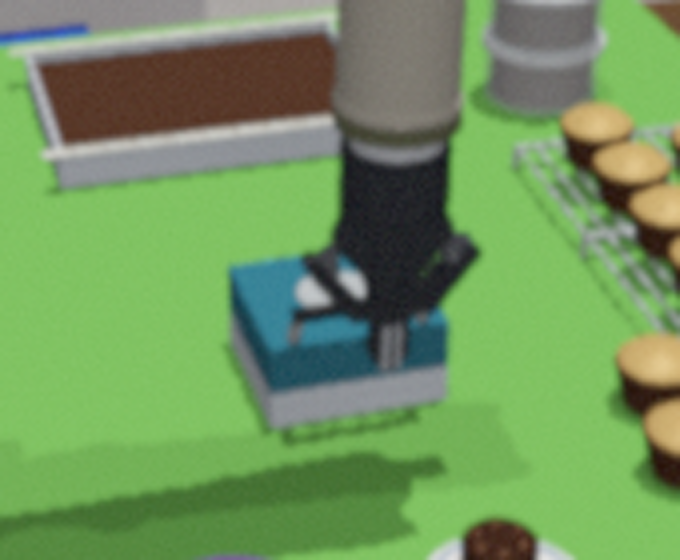

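Fingers are in front of the bar's middle, crop (390,345). Starting the push and the arc.

Request:
{"fn": "carry_out", "kwargs": {
  "deltas": [
    [0.2,0,-0.05,0],
    [0.2,0,-0.05,0],
    [0.2,0,-0.05,0],
    [0.1,0,-0.02,0],
    [0.12,0,-0.15,0],
    [0.14,0,-0.18,0],
    [0.14,0,-0.18,0],
    [0,0,0,0]
  ]
}}

```text
t: 4.15
tcp_pos: [0.5097, 0.0638, 0.126]
orientation: [2.199, 2.24, -0.034]
force: [0.1, -0.4, -0.9]
grip_width: -0.0002
```

```bash
python3 go.py .508 .0766 .1315 2.1
```

```text
t 4.15 tcp [0.5097 0.0638 0.126 ] yaw 1.1 tilt 1.24 F [ 0.1 -0.4 -0.9] w -0.0002
now axes [ 0.26 -0.03 -0.11] turn -0.21
after turn [ 0.26 -0.03 -0.11]
```

```bash
python3 - <<'E'
from station import snapshot
import cv2,numpy as np
a=snapshot('side')['image'][100:210,220:350,::-1];b=snapshot('wrist')['image'][:,:,::-1]
a=cv2.resize(a,(454,384),interpolation=cv2.INTER_CUBIC);b=cv2.resize(b,(340,255))
c=np.zeros((384,794,3),np.uint8);c[:,:454]=a;c[:255,454:]=b
cv2.imwrite('pics/p5.png',c)
E
```

```text
(no output)
```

View pics/p5.png

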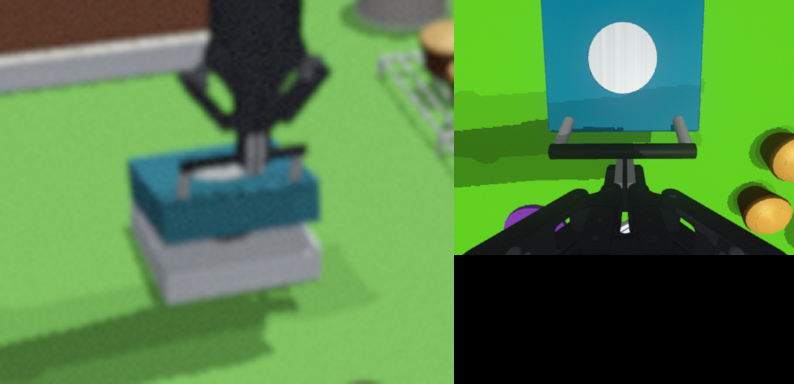

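The lid is opening: the bar is resting on the fingers at about (256,155), with the tip about 15 px below it. Continuing along the arc.

Request:
{"fn": "carry_out", "kwargs": {
  "deltas": [
    [0.16,0,-0.1,0],
    [0.16,0,-0.11,0],
    [0.16,0,-0.11,0],
    [0.16,0,-0.11,0],
    [0.16,0,-0.1,0],
    [0.16,0,-0.08,0],
    [0.16,0,-0.06,0],
    [0,0,0,0]
  ]
}}

```text
t: 5.05
tcp_pos: [0.5096, 0.1124, 0.1586]
orientation: [2.208, 2.223, -0.047]
force: [0.5, -0.6, 0.8]
grip_width: -0.0001
```

```bash
python3 go.py .508 .1225 .161 2.1
```

```text
t 5.05 tcp [0.5096 0.1124 0.1586] yaw 0.4 tilt 1.78 F [ 0.5 -0.6  0.8] w -0.0001
now axes [ 0.2  -0.03 -0.05] turn -0.35
after turn [ 0.2  -0.03 -0.05]
```

Request:
{"fn": "carry_out", "kwargs": {
  "deltas": [
    [0.2,0,-0.08,0.1],
    [0.2,0,-0.07,0.1],
    [0.2,0,-0.06,0.1],
    [0.2,0,-0.04,0],
    [0.2,0,-0.03,0],
    [0.2,0,0,0],
    [0.2,0,0,0],
    [0,0,0,0]
  ]
}}

```text
t: 5.85
tcp_pos: [0.5095, 0.1919, 0.1705]
orientation: [2.237, 2.196, -0.048]
force: [0.3, 0.4, 0.6]
grip_width: 0.0005
```

```bash
python3 go.py .508 .203 .172 2.1
```

```text
t 5.85 tcp [0.5095 0.1919 0.1705] yaw -1.1 tilt 1.78 F [0.3 0.4 0.6] w 0.0005
now axes [ 0.22 -0.03 -0.04] turn -0.63
after turn [ 0.22 -0.02 -0.04]
```

Request:
{"fn": "carry_out", "kwargs": {
  "deltas": [
    [0.2,0,0,-0.1],
    [0.2,0,0,-0.2],
    [0.2,0,0.02,-0.2],
    [0.2,0,0.04,-0.1],
    [0.2,0,0.06,0],
    [0.2,0,0.06,0],
    [0.15,0,0.04,0],
    [0,0,0,0]
  ]
}}

```text
t: 6.65
tcp_pos: [0.5075, 0.2652, 0.1556]
orientation: [2.174, 2.261, -0.05]
force: [-0.2, -0.5, -0.1]
grip_width: -0.0003
```

```bash
python3 go.py .508 .203 .3 2.1;python3 - <<'E'
from station import snapshot
import cv2,numpy as np
a=snapshot('side')['image'][60:210,200:370,::-1]
cv2.imwrite('pics/p6.png',cv2.resize(a,None,fx=3,fy=3,interpolation=cv2.INTER_CUBIC))
E
```

```text
t 6.65 tcp [0.5075 0.2652 0.1556] yaw 2.2 tilt 1.85 F [-0.2 -0.5 -0.1] w -0.0003
now axes [-1.32 -0.09 -2.85] turn 0.03
after turn [-1.32 -0.09 -2.85]
```

View pics/p6.png

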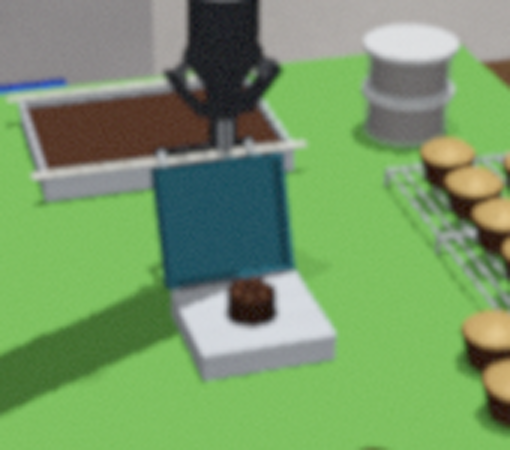

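The lid is past vertical and the cake is exposed at crop (251,300). Raising straight up, then over to the cake.

Request:
{"fn": "carry_out", "kwargs": {
  "deltas": [
    [0,0,-0.3,0],
    [0,0,-0.4,0],
    [0,0,-0.4,0],
    [0,0,-0.4,0],
    [0,0,-0.4,0],
    [0,0,-0.3,0],
    [-0.1,0,0,0],
    [-0.3,0,0,0]
  ],
  "claw": 85
}}

```text
t: 7.5
tcp_pos: [0.5108, 0.2431, 0.2696]
orientation: [2.178, 2.254, -0.055]
force: [0.2, -0.9, 0.0]
grip_width: 0.0847
```

Request:
{"fn": "carry_out", "kwargs": {
  "deltas": [
    [-0.4,0,0,0],
    [-0.4,0,0,0],
    [-0.4,0,0,0],
    [-0.4,0,0,0],
    [-0.3,0,0,0],
    [0,0,0,0],
    [0,0,0,0],
    [0,0,0,0]
  ]
}}

```text
t: 8.3
tcp_pos: [0.5117, 0.1323, 0.2664]
orientation: [2.191, 2.244, -0.069]
force: [0.3, -0.1, -0.2]
grip_width: 0.0848
```

```bash
python3 go.py .5044 .1342 .15 2.1;python3 - <<'E'
from station import snapshot,observe
import cv2,numpy as np,pickle
s=observe();w=snapshot('wrist');pickle.dump((s,w),open('w.pkl','wb'));t=snapshot('top');pickle.dump(t,open('top2.pkl','wb'))
a=cv2.resize(w['image'][:,:,::-1],(520,390),interpolation=cv2.INTER_CUBIC)
b=cv2.resize(t['image'][115:210,130:225,::-1],(280,280),interpolation=cv2.INTER_CUBIC)
c=np.zeros((390,800,3),np.uint8);c[:,:520]=a;c[:280,520:]=b
cv2.imwrite('pics/p7.png',c)
E
```

```text
t 8.3 tcp [0.5117 0.1323 0.2664] yaw 1.3 tilt 2.53 F [ 0.3 -0.1 -0.2] w 0.0848
now axes [ 0.12 -0.08  2.33] turn -0.15
after turn [ 0.12 -0.08  2.33]
```

View pics/p7.png

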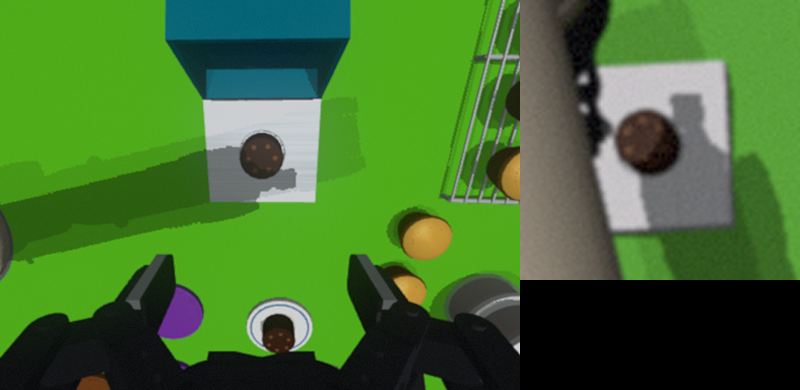

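```bash
python3 - <<'E'
from h import *
s,w=pickle.load(open('w.pkl','rb'));t=pickle.load(open('top2.pkl','rb'))
T=np.eye(4);M=R.from_rotvec(s['orientation']).as_matrix();T[:3,:3]=M;T[:3,3]=s['tcp_pos'];T=T@w['mount']
print('toolz',M[:,2].round(3),'toolx',M[:,0].round(3))
for uv,z in [((262,157),.058),((204,99),.03),((321,98),.03),((317,203),.03),((210,203),.03)]:print('wrist',uv,ray(w,uv,z,s=520/512,T=T).round(4))
print('top',ray(t,(127,142),.058,s=280/95,off=(130,115)).round(4))
for z,uv in[(.03,(205,62)),(.03,(212,226)),(.03,(86,230))]:print('topcorner',ray(t,uv,z,s=280/95,off=(130,115)).round(4))
# cake ring in the wrist image: dark brown mask
h=cv2.cvtColor(w['image'],cv2.COLOR_RGB2HSV);m=((h[...,2]<110)&((h[...,0]<25)|(h[...,0]>165))&(h[...,1]>40)).astype(np.uint8)
m[:100]=0;m[205:]=0;m[:,:215]=0;m[:,305:]=0
n,l,st,c=cv2.connectedComponentsWithStats(m);k=1+st[1:,4].argmax();print(st[k],c[k]*520/512)
E
```

```text
toolz [-0.027 -0.035 -0.999] toolx [-0.024  0.999 -0.034]
wrist (262, 157) [0.5062 0.1386 0.058 ]
wrist (204, 99) [0.4347 0.2004 0.03  ]
wrist (321, 98) [0.5735 0.205  0.03  ]
wrist (317, 203) [0.5805 0.0723 0.03  ]
wrist (210, 203) [0.4373 0.0672 0.03  ]
top [0.5043 0.1355 0.058 ]
topcorner [0.5773 0.0733 0.03  ]
topcorner [0.4365 0.0697 0.03  ]
topcorner [0.4361 0.1748 0.03  ]
[ 238  135   40   40 1138] [262.14727043 155.56554811]
```

Cake at about (0.505, 0.136); the wrist and top views agree to 3 mm. Descending.

Request:
{"fn": "carry_out", "kwargs": {
  "deltas": [
    [0.05,-0.04,0.3,0],
    [0.05,-0.03,0.4,0],
    [0.05,0,0.4,0],
    [0.04,0,0.4,0],
    [0.04,0,0.4,0],
    [0,0,0.4,0],
    [0,0,0.4,0],
    [0,0,0.2,0]
  ]
}}

```text
t: 9.2
tcp_pos: [0.5045, 0.1492, 0.1172]
orientation: [2.174, 2.26, -0.061]
force: [-0.0, 0.2, -0.3]
grip_width: 0.0851
```

```bash
python3 go.py .505 .136 .031 2.1
```

```text
t 9.2 tcp [0.5045 0.1492 0.1172] yaw 2.2 tilt 2.24 F [-0.   0.2 -0.3] w 0.0851
now axes [-0.21  0.04  1.73] turn 0.02
after turn [-0.21  0.04  1.73]
```

Request:
{"fn": "carry_out", "kwargs": {
  "deltas": [
    [-0.08,0.01,0,0],
    [-0.1,0.02,0.1,0],
    [-0.05,0.01,0.2,0],
    [0,0,0.2,0],
    [0,0,0.2,0],
    [0,0,0,0],
    [0,0,0,0],
    [0,0,0,0]
  ]
}}

```text
t: 10.0
tcp_pos: [0.5072, 0.1368, 0.0807]
orientation: [2.172, 2.261, -0.059]
force: [-0.0, 0.7, -0.3]
grip_width: 0.0848
```

```bash
python3 go.py .505 .136 .031 2.1;python3 - <<'E'
from station import snapshot,observe
import cv2,numpy as np
w=snapshot('wrist');t=snapshot('side')
a=cv2.resize(w['image'][100:,:,::-1],(480,266),interpolation=cv2.INTER_CUBIC)
b=cv2.resize(t['image'][80:210,215:345,::-1],(320,320),interpolation=cv2.INTER_CUBIC)
c=np.zeros((320,800,3),np.uint8);c[:266,:480]=a;c[:,480:]=b
cv2.imwrite('pics/p8.png',c)
E
```

```text
t 10.0 tcp [0.5072 0.1368 0.0807] yaw 2.3 tilt 2.19 F [-0.   0.7 -0.3] w 0.0848
now axes [ 0.02 -0.02  1.  ] turn 0.04
after turn [ 0.02 -0.02  1.  ]
```

View pics/p8.png

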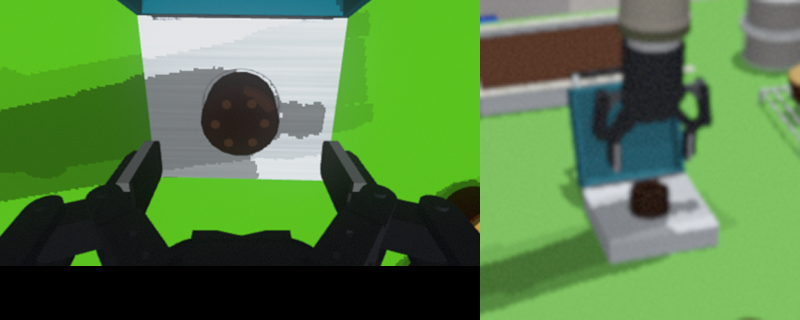

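Cake at (240,113) is centred between the jaws (160 and 323). Descending to grip.

Request:
{"fn": "carry_out", "kwargs": {
  "deltas": [
    [0.02,0,0.15,0],
    [0.02,0,0.2,0],
    [0.01,0,0.2,0],
    [0.01,0,0.2,0],
    [0,0,0.12,0],
    [0,0,0,0],
    [0,0,0,0],
    [0,0,0,0]
  ]
}}

```text
t: 10.9
tcp_pos: [0.5058, 0.1388, 0.033]
orientation: [2.171, 2.262, -0.06]
force: [-0.3, -0.3, -0.3]
grip_width: 0.085
```

```bash
python3 go.py .505 .136 .030 2.1
```

```text
t 10.9 tcp [0.5058 0.1388 0.033 ] yaw 2.3 tilt 2.21 F [-0.3 -0.3 -0.3] w 0.085
now axes [-0.05 -0.02  0.06] turn 0.04
after turn [-0.05 -0.02  0.06]
```

Request:
{"fn": "carry_out", "kwargs": {
  "deltas": [
    [-0.05,-0.01,0.06,0],
    [0,0,0,0],
    [0,0,0,0],
    [0,0,0,0],
    [0,0,0,0],
    [0,0,0,0],
    [0,0,0,0],
    [0,0,0,0]
  ],
  "claw": 40,
  "squeeze": 25
}}

```text
t: 11.7
tcp_pos: [0.5061, 0.1363, 0.0311]
orientation: [2.171, 2.261, -0.056]
force: [-0.1, -0.3, -2.0]
grip_width: 0.0513
```

```bash
python3 go.py .505 .136 .25 2.1
```

```text
t 11.7 tcp [0.5061 0.1363 0.0311] yaw 2.3 tilt 2.09 F [-0.1 -0.3 -2. ] w 0.0513
now axes [-0.13 -0.11 -4.37] turn 0.04
after turn [-0.13 -0.11 -4.37]
```

Gripped at 51 mm. Lifting.

Request:
{"fn": "carry_out", "kwargs": {
  "deltas": [
    [0,0,-0.1,0],
    [0,0,-0.15,0],
    [0,0,-0.2,0],
    [0,0,-0.3,0],
    [-0.05,0,-0.4,0],
    [-0.1,0,-0.4,0],
    [-0.1,0,-0.3,0],
    [-0.1,0,0,0]
  ],
  "squeeze": 30
}}

```text
t: 12.5
tcp_pos: [0.5093, 0.122, 0.1326]
orientation: [2.169, 2.261, -0.052]
force: [0.8, -0.5, -0.7]
grip_width: 0.0507
```

```bash
python3 go.py .4925 -.302 .13 2.1;python3 - <<'E'
from station import snapshot,observe
import cv2,numpy as np
w=snapshot('wrist');t=snapshot('side')
a=cv2.resize(w['image'][100:,:,::-1],(480,266),interpolation=cv2.INTER_CUBIC)
b=cv2.resize(t['image'][80:210,215:345,::-1],(320,320),interpolation=cv2.INTER_CUBIC)
c=np.zeros((320,800,3),np.uint8);c[:266,:480]=a;c[:,480:]=b
cv2.imwrite('pics/p9.png',c)
E
```

```text
t 12.5 tcp [0.5093 0.122  0.1326] yaw 2.4 tilt 1.97 F [ 0.8 -0.5 -0.7] w 0.0507
now axes [-8.45 -0.69  0.31] turn 0.06
after turn [-8.46 -0.65  0.31]
```

View pics/p9.png

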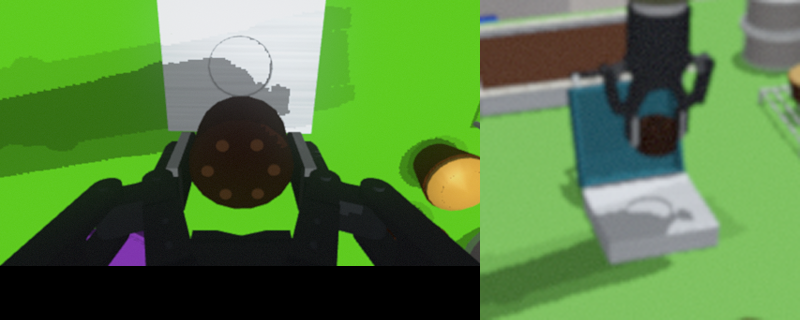

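Cake is held squarely between the pads at (243,168) and the lid is still open. Carrying it over to the plate.

```bash
python3 - <<'E'
from h import *
from station import observe
s=observe();_,w=pickle.load(open('w.pkl','rb'))
M=R.from_rotvec(s['orientation']).as_matrix();T=np.eye(4);T[:3,:3]=M;T[:3,3]=s['tcp_pos'];T=T@w['mount']
p=ray(w,(242,169),s['tcp_pos'][2]+.027,s=.9375,off=(0,100),T=T);print(p,'tool frame mm',(M.T@(p-s['tcp_pos'])*1000).round(1),M[:,2])
E
```

```text
[0.50871204 0.12217958 0.15727119] tool frame mm [  0.4   0.  -27. ] [-0.02055525 -0.0309322  -0.9993101 ]
```

Request:
{"fn": "carry_out", "kwargs": {
  "deltas": [
    [-0.2,0,0,0],
    [-0.35,0,0,0],
    [-0.5,-0.05,0,0],
    [-0.6,-0.05,0,0],
    [-0.6,-0.05,0,0],
    [-0.6,-0.05,0,0],
    [-0.6,-0.05,0,0],
    [-0.6,-0.05,0,0]
  ]
}}

```text
t: 13.4
tcp_pos: [0.4961, -0.0875, 0.1291]
orientation: [-2.163, -2.275, 0.075]
force: [0.7, -0.3, -0.5]
grip_width: 0.0512
```

```bash
python3 go.py .4925 -.302 .13 2.1
```

```text
t 13.4 tcp [ 0.4961 -0.0875  0.1291] yaw 2.8 tilt 2.73 F [ 0.7 -0.3 -0.5] w 0.0512
now axes [-4.28 -0.28  0.13] turn 0.15
after turn [-4.28 -0.23  0.13]
```

Request:
{"fn": "carry_out", "kwargs": {
  "deltas": [
    [-0.6,-0.02,0,0],
    [-0.6,-0.03,0,0],
    [-0.6,-0.03,0,0],
    [-0.6,-0.03,0,0],
    [-0.6,-0.03,0,0],
    [-0.5,-0.03,0,0],
    [-0.3,-0.03,0,0],
    [-0.1,0,0,0]
  ]
}}

```text
t: 14.2
tcp_pos: [0.4853, -0.2982, 0.128]
orientation: [-2.165, -2.258, 0.092]
force: [-0.3, 0.9, -0.4]
grip_width: 0.0511
```

```bash
python3 go.py .4925 -.302 .06 2.1;python3 - <<'E'
from station import snapshot,observe
import cv2,numpy as np,pickle
from h import R
s=observe();print(R.from_rotvec(s['orientation']).as_matrix()[:,2])
w=snapshot('wrist');t=snapshot('side');pickle.dump((s,w,t),open('w2.pkl','wb'))
a=cv2.resize(w['image'][100:,:,::-1],(480,266),interpolation=cv2.INTER_CUBIC)
b=cv2.resize(t['image'][170:330,230:390,::-1],(320,320),interpolation=cv2.INTER_CUBIC)
c=np.zeros((320,800,3),np.uint8);c[:266,:480]=a;c[:,480:]=b
cv2.imwrite('pics/p10.png',c)
E
```

```text
t 14.2 tcp [ 0.4853 -0.2982  0.128 ] yaw 2.3 tilt 3.44 F [-0.3  0.9 -0.4] w 0.0511
now axes [-0.04  0.21  1.35] turn 0.05
after turn [-0.04  0.21  1.35]
[-0.04941828 -0.03395653 -0.99820078]
```

View pics/p10.png

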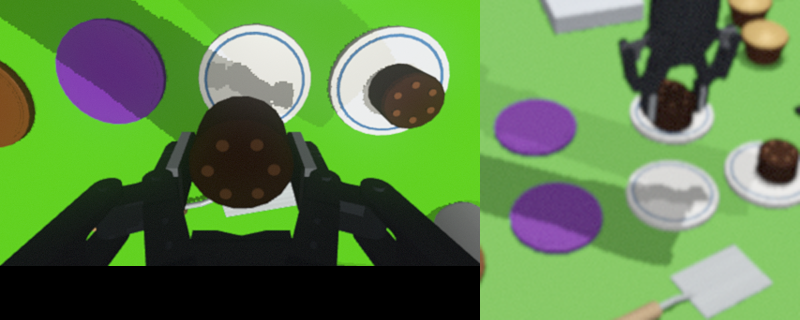

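```bash
python3 - <<'E'
from h import *
s,w,t=pickle.load(open('w2.pkl','rb'))
M=R.from_rotvec(s['orientation']).as_matrix();T=np.eye(4);T[:3,:3]=M;T[:3,3]=s['tcp_pos'];T=T@w['mount']
for uv in [(199,78),(312,78),(255,23)]:print(ray(w,uv,.01,s=.9375,off=(0,100),T=T).round(4))
c=ray(t,(672-480,194),.01,s=2,off=(230,170));print('side',c.round(4))
E
```

```text
[ 0.4376 -0.3005  0.01  ]
[ 0.5471 -0.2941  0.01  ]
[ 0.4893 -0.2449  0.01  ]
side [ 0.4918 -0.3047  0.01  ]
```

Plate centre confirmed at (0.492, −0.3015): wrist view ellipse around (255,79), side view (672,194). Descending.

Request:
{"fn": "carry_out", "kwargs": {
  "deltas": [
    [0,0.06,0.1,0],
    [0,0.06,0.25,0],
    [0,0.06,0.35,0],
    [0,0.04,0.35,0],
    [0,0.03,0.3,0],
    [0,0,0.2,0],
    [0,0,0.1,0],
    [0,0,0,0]
  ]
}}

```text
t: 15.1
tcp_pos: [0.4974, -0.2883, 0.0356]
orientation: [-2.145, -2.269, 0.087]
force: [0.7, 0.9, -1.0]
grip_width: 0.0513
```

```bash
python3 go.py .492 -.3015 .020 2.1
```

```text
t 15.1 tcp [ 0.4974 -0.2883  0.0356] yaw 3.2 tilt 3.34 F [ 0.7  0.9 -1. ] w 0.0513
now axes [-0.25 -0.11  0.32] turn 0.22
after turn [-0.25 -0.1   0.32]
```

Request:
{"fn": "carry_out", "kwargs": {
  "deltas": [
    [-0.1,-0.06,0,0],
    [-0.08,-0.04,0,0],
    [-0.04,0,0.05,0],
    [0,0,0.08,0],
    [0,0,0.06,0],
    [0,0,0,0],
    [0,0,0,0],
    [0,0,0,0]
  ]
}}

```text
t: 15.9
tcp_pos: [0.4934, -0.3019, 0.0282]
orientation: [-2.148, -2.271, 0.084]
force: [0.8, 0.9, -1.6]
grip_width: 0.0506
```

```bash
python3 go.py .492 -.3015 .0165 2.1
```

```text
t 15.9 tcp [ 0.4934 -0.3019  0.0282] yaw 3.1 tilt 3.19 F [ 0.8  0.9 -1.6] w 0.0506
now axes [ 0.02 -0.02  0.24] turn 0.21
after turn [ 0.02 -0.02  0.24]
```

Request:
{"fn": "carry_out", "kwargs": {
  "deltas": [
    [0.01,-0.01,0.05,0],
    [0.01,-0.01,0.05,0],
    [0,0,0.04,0],
    [0,0,0.03,0],
    [0,0,0,0],
    [0,0,0,0],
    [0,0,0,0],
    [0,0,0,0]
  ]
}}

```text
t: 16.7
tcp_pos: [0.492, -0.3008, 0.019]
orientation: [-2.148, -2.271, 0.084]
force: [0.3, 0.6, -1.0]
grip_width: 0.051
```

```bash
python3 go.py .492 -.3015 .0165 2.1
```

```text
t 16.7 tcp [ 0.492  -0.3008  0.019 ] yaw 3.2 tilt 3.19 F [ 0.3  0.6 -1. ] w 0.051
now axes [-0.01  0.    0.05] turn 0.21
after turn [-0.01  0.    0.05]
```

Request:
{"fn": "carry_out", "kwargs": {
  "deltas": [
    [0,0,0.02,0],
    [0,0,0.02,0],
    [0,0,0.01,0],
    [0,0,0,0],
    [0,0,0,0],
    [0,0,0,0],
    [0,0,0,0],
    [0,0,0,0]
  ]
}}

```text
t: 17.5
tcp_pos: [0.4923, -0.3011, 0.0178]
orientation: [-2.148, -2.272, 0.082]
force: [-0.3, 0.5, 0.4]
grip_width: 0.0511
```

```bash
python3 go.py .492 -.3015 .0165 2.1
```

```text
t 17.5 tcp [ 0.4923 -0.3011  0.0178] yaw 3.2 tilt 3.12 F [-0.3  0.5  0.4] w 0.0511
now axes [-0.01 -0.    0.03] turn 0.21
after turn [-0.01 -0.    0.03]
```

First contact: the vertical force went from −1.0 to +0.4 N. Settling a touch further.

Request:
{"fn": "carry_out", "kwargs": {
  "deltas": [
    [0,0,0.02,0],
    [0,0,0.02,0],
    [0,0,0,0],
    [0,0,0,0],
    [0,0,0,0],
    [0,0,0,0],
    [0,0,0,0],
    [0,0,0,0]
  ],
  "squeeze": 20
}}

```text
t: 18.3
tcp_pos: [0.4924, -0.3013, 0.0177]
orientation: [-2.149, -2.272, 0.081]
force: [-0.0, 0.6, 0.6]
grip_width: 0.051
```

```bash
python3 go.py .492 -.3015 .0165 2.1
```

```text
t 18.3 tcp [ 0.4924 -0.3013  0.0177] yaw 3.2 tilt 3.05 F [-0.   0.6  0.6] w 0.051
now axes [-0.   -0.01  0.02] turn 0.21
after turn [-0.   -0.01  0.02]
```

Request:
{"fn": "carry_out", "kwargs": {
  "deltas": [
    [0,0,0.04,0],
    [0,0,0.04,0],
    [0,0,0.04,0],
    [0,0,0.04,0],
    [0,0,0.02,0],
    [0,0,0.02,0],
    [0,0,0.02,0],
    [0,0,0.02,0]
  ]
}}

```text
t: 19.1
tcp_pos: [0.4924, -0.3012, 0.0174]
orientation: [-2.15, -2.27, 0.068]
force: [-4.1, 4.0, 11.4]
grip_width: 0.0509
```

```bash
python3 go.py .492 -.3015 .0165 2.1
```

```text
t 19.1 tcp [ 0.4924 -0.3012  0.0174] yaw 3.1 tilt 2.62 F [-4.1  4.  11.4] w 0.0509
now axes [-0.   -0.01  0.02] turn 0.2
after turn [-0.   -0.01  0.02]
```

The cake is firmly seated. I'll ease off, then release.

Request:
{"fn": "carry_out", "kwargs": {
  "deltas": [
    [0,0,-0.01,0],
    [0,0,0,0],
    [0,0,0,0],
    [0,0,0,0],
    [0,0,0,0],
    [0,0,0,0],
    [0,0,0,0],
    [0,0,0,0]
  ]
}}

```text
t: 19.9
tcp_pos: [0.4924, -0.3012, 0.0176]
orientation: [-2.15, -2.27, 0.068]
force: [-0.3, -0.3, 0.6]
grip_width: 0.051
```

Request:
{"fn": "carry_out", "kwargs": {
  "deltas": [
    [0,0,0,0],
    [0,0,0,0],
    [0,0,0,0],
    [0,0,0,0],
    [0,0,0,0],
    [0,0,0,0],
    [0,0,0,0],
    [0,0,0,0]
  ],
  "claw": 70
}}

```text
t: 20.7
tcp_pos: [0.4924, -0.3013, 0.0174]
orientation: [-2.15, -2.27, 0.069]
force: [0.2, 0.3, 0.2]
grip_width: 0.0702
```

Request:
{"fn": "carry_out", "kwargs": {
  "deltas": [
    [0,0,-0.1,0],
    [0,0,-0.2,0],
    [0,0,-0.3,0],
    [0,0,-0.4,0],
    [0,0,-0.5,0],
    [0,0,-0.5,0],
    [0,0,-0.4,0],
    [0,0,0,0]
  ]
}}

```text
t: 21.5
tcp_pos: [0.4979, -0.2995, 0.1498]
orientation: [-2.155, -2.272, 0.067]
force: [0.3, -0.7, 1.2]
grip_width: 0.07
```

Request:
{"fn": "carry_out", "kwargs": {
  "deltas": [
    [0,0,-0.2,0],
    [-0.3,0,-0.2,0],
    [-0.4,0,-0.1,0],
    [-0.4,0,0,0],
    [-0.3,0,0,0],
    [0,0,0,0],
    [0,0,0,0],
    [0,0,0,0]
  ]
}}

```text
t: 22.3
tcp_pos: [0.5024, -0.3685, 0.1808]
orientation: [-2.152, -2.273, 0.065]
force: [-0.2, 0.3, 1.2]
grip_width: 0.0701
```

```bash
python3 go.py .492 -.3015 .2 2.1;python3 - <<'E'
from station import snapshot,observe
import cv2,numpy as np,pickle
s=observe();w=snapshot('wrist');t=snapshot('side');pickle.dump((s,w,t),open('w3.pkl','wb'))
a=cv2.resize(w['image'][:,:,::-1],(400,300),interpolation=cv2.INTER_CUBIC)
b=cv2.resize(t['image'][80:380,180:480,::-1],(400,400),interpolation=cv2.INTER_CUBIC)
c=np.zeros((400,800,3),np.uint8);c[:300,:400]=a;c[:,400:]=b
cv2.imwrite('pics/p11.png',c)
E
```

```text
t 22.3 tcp [ 0.5024 -0.3685  0.1808] yaw 3.1 tilt 2.46 F [-0.2  0.3  1.2] w 0.0701
now axes [ 1.34 -0.15 -0.41] turn 0.21
after turn [ 1.34 -0.17 -0.41]
```

View pics/p11.png

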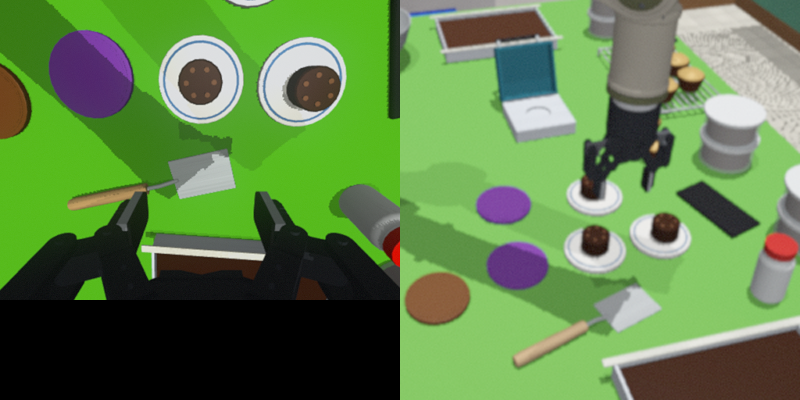

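The cake stands upright in the middle of the plate: in the wrist view the cake is at (200,82) and the plate at (201,80). The lid is open, the other cakes haven't moved, and the gripper is clear. Handing in.

```bash
python3 -c "
from station import ctrl;print(ctrl.job_done())"
```

```text
the job is handed in; nothing more can be done
None
```

The lid is open, the cocoa cake is on the empty plate, and I handed the job in at about 22 s of the 58 s allowed.

- **Lid:** I pushed the bar handle along its arc with closed fingers until the lid passed vertical. It was still standing open by itself in the last side picture.
- **Cake:** I gripped it at 51 mm, lifted it out and set it down on the plate. I pressed it lightly to seat it before letting go; the last reading was about 11 N upwards.
- **Last checks:** The wrist picture shows the cake upright and within about 2 mm of the plate's centre. The other two cakes are where they were, and the gripper is clear and touching nothing.
- **What was off:** The tool had drifted up to about 3.4° from vertical while carrying and was about 2.6° off at release. The cake still settled flat. The plate's position in the three views agreed to about 4 mm.

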